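# Take the battery out of a flowmeter before packing

### The job

This flowmeter is to be packed without its lithium battery. Press the battery cap down against its spring just hard enough to free the catch, turn it anticlockwise until it stops, keep hold of it while it comes up and lay it in the blue parts tray; then draw the battery straight out of its tube and set it gently in the tray too. Do not crush the battery into its tube, force the catch, drop anything or disturb the other things on the bench.

Things in the scene. Friction and masses are not known exactly. Their poses are not given: they have to be found in the camera images.
- meter: Grey-white flowmeter, immovable: a 200 mm pipe with two 115 mm flanges lying along its x axis in a wooden cradle; above it a neck and a transmitter box (150 mm along x, 96 along y, flat top 205 mm over the bench). On top: a small display towards +x and the upright battery tube 35 mm from the middle towards -x. Origin on the bench under the meter's middle, z up.
- tube_mouth (a point): Centre of the battery tube's mouth, 227 mm over the bench, 22 mm over the transmitter's top; axes as the meter's. Bore 36 mm, axis vertical. Round the mouth an outer bayonet ring, 50 mm in diameter, with two gaps half a turn apart (under the cap at first). With the cap off, the spring holds the battery's body top 13 to 22 mm above this point.
- cap: Black cast battery cap, about 150 g: a round cup, mouth down, 62 mm in diameter, 27 mm high, with a wing grip standing on its flat top (46 mm along the cap's x, 12 mm thick along its y, 18 mm high; 45 mm over all). Origin at the centre of its lower edge, z up. As found: origin 8.5 mm below the tube's mouth, x axis along the meter's x within 0.1 rad (locked).
- cap_disc (a point): Centre of the cap's top disc, 27 mm above its origin; fingertips pinching the wing can bear on the disc. The spring under the battery pushes the cap up, stiffening 1.1 N per mm. The sprung insert's depth is set by hand, so the catch frees 3.5 to 10.5 mm below rest, unseen, but always at a push of about 13 N. 1 mm deeper, at 14 N, the spring is solid; above 25 N the battery is crushed.
- cap_lugs (a point): On the cap's axis at the top of its two inner lugs, 4.5 mm above its origin. Pressed past the catch (hold about 15 N), the cap turns anticlockwise seen from above to a stop 1.05 to 1.25 rad from its start; pressed too little, it sticks at 0.1 rad. Lugs break when forced with over 40 N (about 0.9 N m). From 1.0 rad to the stop it lifts straight off, sprung at first, and is clear 40 mm up.
- cell: The battery, a grey cylinder 33 mm in diameter and 59 mm long with a steel contact pip 10 mm wide and 2 mm high on top (61 mm in all), about 95 g, standing in the tube under the cap with 1.4 mm play. Origin at the centre of its underside, z along its axis. With the cap off it is gripped by its body's top, which stands 13 to 22 mm out of the tube, and must rise 50 mm to come clear.
- cell_center (a point): Centre of the battery, 30.5 mm above its origin.
- tray: Blue open plastic parts tray, 220 mm (its x) by 150 mm (its y), 35 mm high, walls and floor 4 mm thick, empty, lying loose on the bench, 0.9 kg. Origin at the centre of its underside.
- bare_tube: Bystander: a bare flanged flow tube standing on its flange, 115 mm wide, 200 mm high, 5 kg. Origin at the centre of its foot.
- screwdriver: Bystander: screwdriver with yellow handle, 150 mm long, lying on the bench along its own x axis.
- tape: Bystander: roll of paper tape lying flat, 80 mm in diameter, 24 mm high.
- carton: Bystander: small cardboard carton, 70 by 90 by 60 mm.
Things that resemble listed ones, but are neither listed nor needed, are in the scene too. There is more than one size of the cap; the job needs the smallest.

How it is judged (in metres and radians):
On the way, in this order (a step that is already met when the one before it is completed fails the run):
1. the cap is freed and lifted clear of the tube in the gripper (z of cap in the frame of tube_mouth above 0.02 m and contact force between the fingers and cap above 1 N), for 0.1 s.
2. the cap lies in the tray, let go (x of cap in the frame of tray between -0.105 and 0.105 m and y of cap in the frame of tray between -0.07 and 0.07 m and z of cap in the frame of tray between 0 and 0.05 m and contact force between the fingers and cap below 0.1 N and linear speed of cap below 0.05 m/s), for 0.2 s.
3. the battery is drawn out of the tube in the gripper (z of cell in the frame of tube_mouth above 0 m and contact force between the fingers and cell above 1 N), for 0.1 s.
At the end, for the whole second after the job is handed in: The cap and the battery both lie or stand inside the tray (cap's origin and battery's centre within 105 mm along and 70 mm across of the tray's middle, less than 50 and 60 mm above the tray's underside), let go and at rest (under 0.05 m/s) (x of cap in the frame of tray between -0.105 and 0.105 m and y of cap in the frame of tray between -0.07 and 0.07 m and z of cap in the frame of tray between 0 and 0.05 m and x of cell_center in the frame of tray between -0.105 and 0.105 m and y of cell_center in the frame of tray between -0.07 and 0.07 m and z of cell_center in the frame of tray between 0 and 0.06 m and linear speed of each of cap, cell below 0.05 m/s); the robot touches nothing.
It fails at once if the battery is crushed into its tube: the cap presses on it with more than 25 N (contact force between cap and cell above 25 N).
It fails at once if the catch is forced: more than 40 N between cap and meter (contact force between cap and meter above 40 N).
It fails at once if the battery or the cap falls or flies free at more than 0.8 m/s ((contact force between the fingers and cell below 0.05 N and linear speed of cell above 0.8 m/s) or (contact force between the fingers and cap below 0.05 N and linear speed of cap above 0.8 m/s)).
It fails at once if the tray is pushed more than 40 mm (distance of tray from where it was at the start of the episode above 0.04 m).
It fails at once if the bare tube, screwdriver, tape or carton is moved more than 20 mm (distance of any of bare_tube, screwdriver, tape, carton from where it was at the start of the episode above 0.02 m).
It also fails if it takes over 72 s, if anything falls off the work surface, if the arm or the gripper's body presses on something with over 40 N, if the wrist force passes 120 N, or if a joint passes its speed limit or range.

### The arm

A 6-joint arm with a two-finger parallel gripper is mounted at the origin on the work surface. World frame = base frame: x ahead of the robot, y to its left, z up, the work surface at z = 0. Lengths are in mm, angles in rad, forces in N, time in s.
With the tool pointing down it reaches from about 375 to 975 mm from the base axis. Payload 3.8 kg.
Tool frame: the origin (TCP) lies midway between the tips of the shut fingers; the grasp point (between the pads) lies robot.grip_point_offset behind it (robot.grip_point_offset is the distance from the TCP to the grasp point, in mm); z points along the fingers, y is the line along which they close (so a half turn about z gives the same grasp; the last joint's range is limited). The gripper opens to 85 mm and grips with 20 to 120 N. Pads are 22 mm wide; open, the fingers measure 114 mm over their backs; the gripper's body (76 mm by 85 mm) begins 54 mm behind the grasp point. The pads swing forward as they close: fully open they stand 13 mm farther back than shut.
Start: joints at [1.115, 0.264, 1.604, -0, 1.274, -0.037], TCP at [274.496, 616.66, 231.28] pointing down, gripper open.
Joint ranges: [-2.63, 2.63], [-0.94, 2.18], [0.31, 2.57], [-1.31, 4.45], [0, 2.66], [-2.55, 2.55]. Speed limits (rad/s): [2.57, 2.57, 3.14, 3.14, 3.14, 3.14].

### API

Orientations are given as a rotation vector (axis times angle).
In Python, from rig import robot gives the robot as it stands. The module is installed in compiled form; this text tells all that it offers.
- The arm moves only by the tool servo_tool, never from a script. Its argument "targets" is text: rows parted by semicolons, each of 5 numbers parted by spaces: the closure in counts, from 0 (fully open) to 255 (shut), then the shift along the tool's x, y, z in mm, then the turn about the tool's z in degrees. In form: grip dx dy dz spin; .... A call has 1 to 5 rows; each row is the pose to reach, as a shift and turn from the pose commanded when the call began, along the tool's axes at that moment; what a row does not reach only later rows make up. A row lasts 1/12 s, in which the tool goes at most 41.7 mm and 7.16 degrees, less where a joint would pass 70% of its speed; a pose out of reach is approached as far as the arm can. A call with a gripper value outside its range is refused whole. The fingers move at their own pace and stop on an object; the grip force is fixed at half the most. Time passes only in rows, so rows that repeat a pose let the fingers close. It gives the time, the measured TCP pose, the force, the opening and the grip force at its end, in the units of the state.
- robot.state(): the state, without advancing time (a new reading comes with each control period).
- robot.snapshot(name): name is "side" or "top" or "wrist"; returns a dict with "frame" (480x640x3 uint8, red, green, blue), "intrinsics" (3x3 intrinsics, pixels), "k1" (the pictures are not rectified: a ray, as slopes to the right and down, at radius r is drawn at 1 + k1 r^2 times it, then the intrinsics apply), "R" (3x3) and "t" (3): a world point X has camera coordinates R X + t. Camera axes: x right, y down, z forward; pixel columns grow to the right and rows downward; lengths in mm; the calibration is good to about 2 mm. A picture is of the moment at which its call begins. There is no depth.
- robot.finish_job(): hands the job in; it is judged then, once.
The state is a dict: "t": time; "qpos": joint angles; "joint_velocities": joint speeds; "joint_efforts": joint torques, N m; "eef_pos": TCP position; "ee_rot": TCP orientation; "ft_force": force on the tool from outside, world axes, zero at the start; "wrist_torque": the same for the moment, N m; "grip_width": finger opening in mm; "grip_force": force on a finger pad.
Only numpy, scipy, OpenCV 4.12 (cv2) and the standard library are available. Lean on these libraries where they do the work, as an engineer would, in place of code of your own. Each camera call takes 0.05 s, during which the arm holds its last target. There are 200 camera calls.

## Working session

There is one attempt and no reset: what is moved stays moved. The work goes in short steps, Python scripts to look and compute and a tool call to move; the robot and the scene stay as the last step left them, time stands still between calls to the robot, and variables do not carry over. Pictures are saved under pics/ and viewed, at most 10 in all, crops included, and the job is handed in when it is done.

Besides the shell and the picture viewer there is one more tool, called after "Emit:" by a JSON object that holds its "api" and its "payload", one argument or row to a line. servo_tool: Moves the arm, as the interface text tells. Its arguments: {"type":"object","properties":{"targets":{"type":"string"}},"required":["targets"]}

```bash
mkdir -p pics; cat > h.py <<'E'
import numpy as np, cv2, json, pickle
from rig import robot
def snap(cam,fn):
    s=robot.snapshot(cam); pickle.dump(s,open(f'pics/{fn}.pkl','wb')); cv2.imwrite(f'pics/{fn}.png',s['frame'][:,:,::-1]); return s
def load(fn): return pickle.load(open(f'pics/{fn}.pkl','rb'))
def ray(s,u,v):
    K=np.array(s['intrinsics']); R=np.array(s['R']); t=np.array(s['t'])
    p=np.array([(u-K[0,2])/K[0,0],(v-K[1,2])/K[1,1]]); q=p.copy()
    for _ in range(30): q=p/(1+s['k1']*(q@q))
    d=R.T@np.array([q[0],q[1],1]); return -R.T@t, d/np.linalg.norm(d)
def atz(s,u,v,z):
    c,d=ray(s,u,v); return c+d*(z-c[2])/d[2]
def tri(*a):
    A=0;b=0;L=[]
    for s,u,v in a:
        c,d=ray(s,u,v); P=np.eye(3)-np.outer(d,d); A=A+P; b=b+P@c; L.append((c,P))
    X=np.linalg.solve(A,b); return X,[float(np.linalg.norm(P@(X-c))) for c,P in L]
def proj(s,X):
    K=np.array(s['intrinsics']); x=np.array(s['R'])@np.array(X,float)+s['t']; p=x[:2]/x[2]; p=p*(1+s['k1']*(p@p)); return K[:2,:2]@p+K[:2,2]
E
python3 - <<'E'
from h import *
np.set_printoptions(precision=3,suppress=True)
print(robot.state(),robot.grip_point_offset)
a=[snap(c,c+'0') for c in('top','side','wrist')]
for s in a: print(s['intrinsics'],s['k1'],-np.array(s['R']).T@s['t'],np.array(s['R'])[2])
cv2.imwrite('pics/ts.png',np.vstack([cv2.resize(x['frame'][:,:,::-1],(400,300)) for x in a[:2]]))
E
```

```text
{'t': 0.0, 'qpos': array([ 1.115,  0.265,  1.605, -0.   ,  1.274, -0.037]), 'joint_velocities': array([-0.002,  0.001, -0.001, -0.001, -0.001,  0.   ]), 'joint_efforts': array([ -0.001, -51.511, -36.732,  -0.   ,   0.013,   0.   ]), 'eef_pos': array([274.164, 616.005, 229.944]), 'ee_rot': array([-0.653, -3.072,  0.003]), 'ft_force': array([ 0.124,  0.115, -1.268]), 'wrist_torque': array([ 0.016, -0.028, -0.015]), 'grip_force': 0.0, 'grip_width': 85.58373294895962} 18.700000000000003
[[543.042   0.    319.431]
 [  0.    543.042 238.034]
 [  0.      0.      1.   ]] 0.0120087880061913 [ 363.199  -22.179 1250.81 ] [ 0.182  0.026 -0.983]
[[452.508   0.    313.843]
 [  0.    452.508 237.231]
 [  0.      0.      1.   ]] -0.030456847776443047 [  2.779 525.665 597.744] [ 0.621 -0.619 -0.481]
[[394.585   0.    317.808]
 [  0.    394.585 235.649]
 [  0.      0.      1.   ]] -0.07953059710225358 [207.906 644.768 371.733] [ 0.259 -0.117 -0.959]
```

View pics/top0.png

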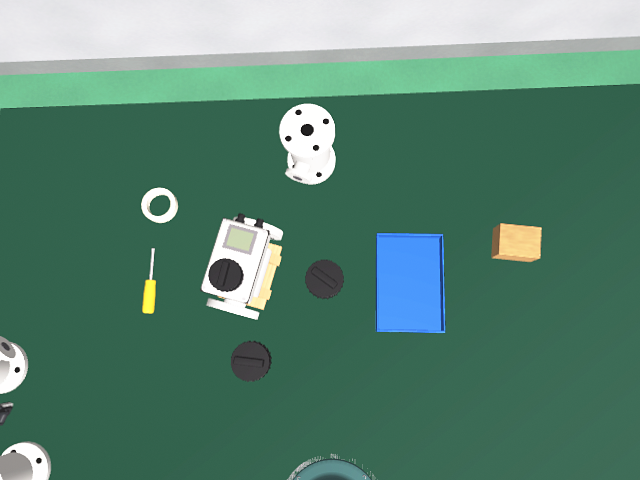

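View pics/side0.png

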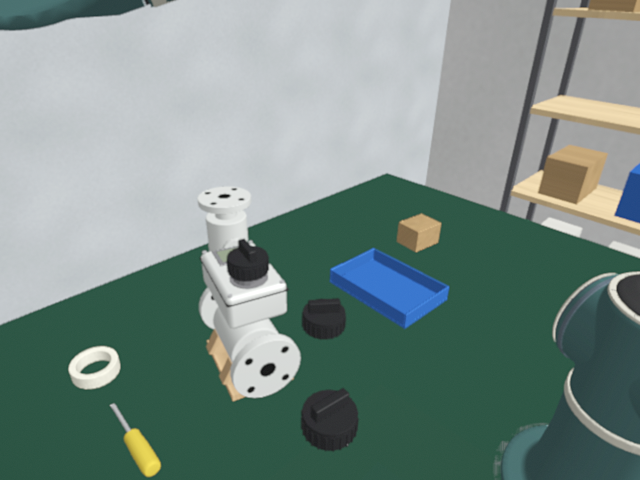

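The top view shows three black caps: one on the meter at (226,275), and two loose, larger ones on the bench at (324,279) and (251,361). The one on the meter is wanted (side view (247,262)). The tray spans (376..445, 233..332) and the bare tube is at (310,140). I'll check the choice in one crop.

```bash
python3 - <<'E'
from h import *
a=load('top0')['frame'][230:320,180:300,::-1]; b=load('side0')['frame'][225:315,190:310,::-1]
f=lambda x:cv2.resize(x,None,fx=6,fy=6,interpolation=cv2.INTER_CUBIC)
cv2.imwrite('pics/c1.png',cv2.resize(np.vstack([f(a),f(b)]),(400*1,600)) if 0 else np.hstack([cv2.resize(f(a),(400,300)),cv2.resize(f(b),(400,300))]))
E
```

```text
(no output)
```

View pics/c1.png

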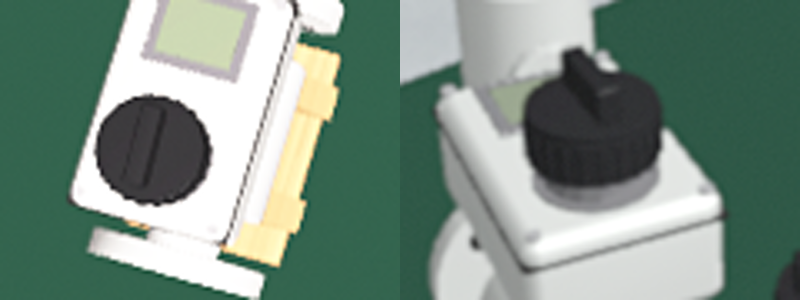

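The cap on the tube has its disc centre at top (225.9,275) and side (247.9,255). Its wing runs along top crop (157,107)-(142,187).

```bash
python3 - <<'E'
from h import *
np.set_printoptions(precision=1,suppress=True)
T=load('top0');S=load('side0')
print(tri((T,225.9,275),(S,247.9,255)))
w=lambda x,y:(180+x/3.3333,230+y/3.3333)
p=atz(T,*w(157,107),264);q=atz(T,*w(142,187),264);print(p,q,np.degrees(np.arctan2(*(p-q)[[1,0]])),(p+q)/2)
# box top edges for meter yaw
a=atz(T,*w(73,198),205);b=atz(T,*w(128,5),205);print('box',np.degrees(np.arctan2(*(b-a)[[1,0]])))
tc=[atz(T,u,v,35) for u,v in((377,234),(443,234),(445,332),(377,332))];print(np.array(tc),np.mean(tc,0))
print(tri((T,443,234),(S,374,252)),tri((T,377,332),(S,405,322)))
# cap radius check
print(atz(T,*w(97,150),245),atz(T,*w(211,150),245))
for n,x,y in(('bare',307,130),):print(atz(T,x,y,200))
R=cv2.Rodrigues(robot.state()['ee_rot'])[0];print(R)
E
```

```text
(array([485.9, 182.5, 244.7]), [0.99049510394284, 0.9904951039427166])
[506.7 175.7 264. ] [462.6 183.7 264. ] -10.33520394275361 [484.7 179.7 264. ]
box -15.38204343674115
[[ 594.  -120.6   35. ]
 [ 589.2 -269.4   35. ]
 [ 371.  -259.    35. ]
 [ 374.8 -110.6   35. ]] [ 482.2 -189.9   35. ]
(array([ 590.7, -272.9,   21.2]), [1.3351696306297005, 1.3351696306297267]) (array([ 376.3, -111.2,   15.6]), [1.5328797564669763, 1.5328797564669938])
[486.1 213.3 245. ] [484.2 149.  245. ]
[783.6  25.7 200. ]
[[-0.9  0.4 -0. ]
 [ 0.4  0.9 -0. ]
 [ 0.  -0.  -1. ]]
```

Cap disc at about (485.5, 181.5, 245), as expected (245.5), diameter 64. Tray centre is about (482,-190). Moving over the cap, with tool x along the wing (yaw about -12°).

Emit:
{"api": "servo_tool", "payload": {
  "targets": "0 -30 -25 -13 7; 0 -60 -50 -26 14; 0 -90 -75 -39 21; 0 -120 -100 -52 28; 0 -150 -125 -65 35"
}}

```text
t: 0.57
eef_pos: [360.9, 439.7, 296.3]
ee_rot: [-1.554, -2.73, 0.001]
ft_force: [0.9, 0.3, -0.2]
grip_width: 85.4
grip_force: 0.0
```

Emit:
{"api": "servo_tool", "payload": {
  "targets": "0 -38 -3 -8 7; 0 -76 -6 -16 14; 0 -114 -10 -24 21; 0 -152 -13 -32 28; 0 -190 -17 -40 35"
}}

```text
t: 0.98
eef_pos: [444.2, 268.0, 336.5]
ee_rot: [2.304, 2.136, -0.0]
ft_force: [0.1, 0.1, 0.4]
grip_width: 85.0
grip_force: 0.0
```

Emit:
{"api": "servo_tool", "payload": {
  "targets": "0 -20 12 0 7; 0 -40 24 0 14; 0 -60 36 0 21; 0 -83 47 0 28; 0 -83 47 0 35"
}}

```text
t: 1.4
eef_pos: [486.3, 180.1, 335.9]
ee_rot: [2.84, 1.338, -0.001]
ft_force: [-0.3, -0.2, 0.3]
grip_width: 85.5
grip_force: 0.0
```

Emit:
{"api": "servo_tool", "payload": {
  "targets": "0 0 0 0 7; 0 0 0 0 14; 0 0 0 0 21; 0 0 0 0 28; 0 0 0 0 35"
}}

```text
t: 1.82
eef_pos: [484.9, 183.6, 335.9]
ee_rot: [3.112, 0.428, -0.001]
ft_force: [0.3, 0.6, 0.0]
grip_width: 85.1
grip_force: 0.0
```

Emit:
{"api": "servo_tool", "payload": {
  "targets": "0 0 0 0 7; 0 0 0 0 14; 0 0 0 0 21; 0 0 0 0 28; 0 0 0 0 28"
}}

```text
t: 2.23
eef_pos: [484.9, 183.7, 335.9]
ee_rot: [3.124, -0.333, -0.001]
ft_force: [0.1, 0.0, 0.5]
grip_width: 85.5
grip_force: 0.0
```

```bash
python3 - <<'E'
from h import *
s=snap('wrist','w1');print(robot.state())
cv2.imwrite('pics/w1.png',s['frame'][:,:,::-1])
E
```

```text
{'t': 2.2833, 'qpos': array([ 3.14124438e-01, -8.33271844e-02,  1.79051596e+00, -1.79704712e-05,
        1.43495828e+00,  2.09182723e+00]), 'joint_velocities': array([ 0.00174522, -0.0002156 , -0.00277059, -0.00060766,  0.00106289,
       -0.04861431]), 'joint_efforts': array([-3.45353707e-03, -3.34398508e+01, -3.81351686e+01,  4.67842692e-04,
        2.51900703e-03,  5.28115667e-01]), 'eef_pos': array([484.90817713, 183.71215066, 335.95037708]), 'ee_rot': array([ 3.12455656e+00, -3.24399768e-01, -7.84618877e-04]), 'ft_force': array([ 0.78620872, -0.08008026, -0.18520421]), 'wrist_torque': array([ 0.02146538, -0.01626148,  0.05753157]), 'grip_force': 0.0, 'grip_width': 85.3471870771006}
```

View pics/w1.png

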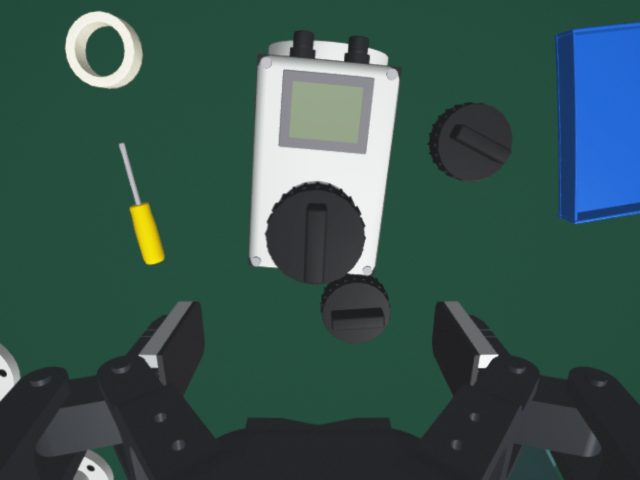

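The wrist view shows the cap disc centred at about (316,233), with the wing's top running from (316.5,209) to (315,282), near-vertical. The box's right edge runs (398,75)-(374,268).

```bash
python3 - <<'E'
from h import *
np.set_printoptions(precision=1,suppress=True)
s=load('w1');T=load('top0');S=load('side0')
yaw=lambda p,q:np.degrees(np.arctan2(*(p-q)[[1,0]]))
p=atz(s,316.5,207,263.5);q=atz(s,315,281,263.5);print(p,q,(p+q)/2,yaw(p,q))
print(atz(s,316,233,245.5))
print(tri((T,225.9,275),(S,247.9,255),(s,316,233)))
b=[atz(s,u,v,205) for u,v in((266,62),(392,75),(367,270),(256,261))];print(yaw(b[0],b[3]),yaw(b[1],b[2]),np.linalg.norm(b[0]-b[3]))
E
```

```text
[509.3 178.1 263.5] [466.2 188.3 263.5] [487.8 183.2 263.5] -13.335320852874458
[489.6 182.7 245.5]
(array([487.4, 182.4, 243.3]), [2.0210148864561184, 0.8399451219849634, 1.652037539545279])
-17.14572777095922 -17.174813800775233 137.1873135069025
```

Emit:
{"api": "servo_tool", "payload": {
  "targets": "0 1.5 0.3 30 1; 0 2.7 0.5 60 1; 0 2.7 0.5 80 1; 0 2.7 0.5 86 1; 0 2.7 0.5 86 1"
}}

```text
t: 2.7
eef_pos: [486.1, 182.2, 247.8]
ee_rot: [3.12, -0.352, -0.007]
ft_force: [-0.7, 0.2, -0.0]
grip_width: 85.6
grip_force: 0.0
```

Emit:
{"api": "servo_tool", "payload": {
  "targets": "255 0 0 0 0; 255 0 0 0 0; 255 0 0 0 0; 255 0 0 0 0; 255 0 0 0 0"
}}

```text
t: 3.12
eef_pos: [488.3, 182.9, 251.5]
ee_rot: [-3.121, 0.355, -0.003]
ft_force: [-0.8, 0.3, 0.4]
grip_width: 25.6
grip_force: 0.0
```

Emit:
{"api": "servo_tool", "payload": {
  "targets": "255 0 0 0 0; 255 0 0 0 0; 255 0 0 0 0; 255 0 0 0 0; 255 0 0 0 0"
}}

```text
t: 3.53
eef_pos: [488.1, 183.1, 250.8]
ee_rot: [-3.12, 0.355, -0.002]
ft_force: [0.9, 1.8, 1.9]
grip_width: 10.0
grip_force: 59.6
```

Emit:
{"api": "servo_tool", "payload": {
  "targets": "255 0 0 0.5 0; 255 0 0 1 0; 255 0 0 1.5 0; 255 0 0 2 0; 255 0 0 2 0"
}}

```text
t: 3.95
eef_pos: [488.0, 183.0, 248.7]
ee_rot: [-3.121, 0.355, -0.001]
ft_force: [1.1, 1.8, 5.3]
grip_width: 10.1
grip_force: 60.0
```

Emit:
{"api": "servo_tool", "payload": {
  "targets": "255 0 0 0.5 0; 255 0 0 1 0; 255 0 0 1.5 0; 255 0 0 2 0; 255 0 0 2 0"
}}

```text
t: 4.37
eef_pos: [488.1, 183.0, 247.0]
ee_rot: [-3.121, 0.355, -0.002]
ft_force: [0.9, 2.7, 6.6]
grip_width: 10.1
grip_force: 60.1
```

Emit:
{"api": "servo_tool", "payload": {
  "targets": "255 0 0 0.8 0; 255 0 0 1.6 0; 255 0 0 2.4 0; 255 0 0 3 0; 255 0 0 3 0"
}}

```text
t: 4.78
eef_pos: [488.4, 183.0, 244.6]
ee_rot: [-3.12, 0.355, -0.003]
ft_force: [0.5, 1.9, 8.2]
grip_width: 10.2
grip_force: 60.4
```

Emit:
{"api": "servo_tool", "payload": {
  "targets": "255 0 0 0.8 0; 255 0 0 1.6 0; 255 0 0 2.4 0; 255 0 0 3 0; 255 0 0 3 0"
}}

```text
t: 5.2
eef_pos: [488.6, 183.0, 242.3]
ee_rot: [-3.12, 0.355, -0.004]
ft_force: [-0.4, 1.2, 10.5]
grip_width: 10.4
grip_force: 60.7
```

Emit:
{"api": "servo_tool", "payload": {
  "targets": "255 0 0 0.5 0; 255 0 0 1 0; 255 0 0 1.5 0; 255 0 0 2 0; 255 0 0 2 0"
}}

```text
t: 5.62
eef_pos: [488.8, 182.9, 240.7]
ee_rot: [-3.12, 0.355, -0.005]
ft_force: [-0.9, 1.7, 12.9]
grip_width: 10.1
grip_force: 60.9
```

```bash
python3 -c "
from h import *
s=snap('wrist','w2'); st=robot.state(); print(st['ft_force'],st['eef_pos'])"
```

```text
[-0.59982089  1.18365563 12.36820801] [488.7739475  182.96924417 240.76955979]
```

Emit:
{"api": "servo_tool", "payload": {
  "targets": "255 0 0 0.4 0; 255 0 0 0.8 0; 255 0 0 1.2 0; 255 0 0 1.2 0"
}}

```text
t: 6.0
eef_pos: [488.9, 183.0, 239.8]
ee_rot: [-3.12, 0.355, -0.006]
ft_force: [-1.4, 1.8, 13.8]
grip_width: 10.1
grip_force: 61.0
```

Emit:
{"api": "servo_tool", "payload": {
  "targets": "255 0 0 0.4 0; 255 0 0 0.7 0; 255 0 0 0.7 0"
}}

```text
t: 6.25
eef_pos: [489.1, 183.1, 239.6]
ee_rot: [-3.12, 0.355, -0.006]
ft_force: [-1.3, 1.4, 14.0]
grip_width: 10.4
grip_force: 61.3
```

Emit:
{"api": "servo_tool", "payload": {
  "targets": "255 0 0 0.3 0; 255 0 0 0.6 0; 255 0 0 0.6 0"
}}

```text
t: 6.5
eef_pos: [489.3, 183.2, 239.6]
ee_rot: [-3.12, 0.355, -0.007]
ft_force: [-1.8, 0.8, 16.9]
grip_width: 10.1
grip_force: 61.5
```

Solid now at about 15-17 N. Turning anticlockwise (negative spin).

Emit:
{"api": "servo_tool", "payload": {
  "targets": "255 0 0 0 -3; 255 0 0 0 -6; 255 0 0 0 -9; 255 0 0 0 -12; 255 0 0 0 -12"
}}

```text
t: 6.92
eef_pos: [489.2, 183.3, 239.5]
ee_rot: [-3.14, 0.024, -0.008]
ft_force: [-2.5, 1.7, 16.6]
grip_width: 10.0
grip_force: 61.5
```

```bash
python3 -c "
from h import *
st=robot.state(); print(st['ft_force'],st['wrist_torque'],st['eef_pos'],np.degrees(2*np.arctan2(st['ee_rot'][1],st['ee_rot'][0])))"
```

```text
[-2.4814738   1.74364679 16.58513591] [ 0.26152176  0.40360838 -0.0525528 ] [489.21810582 183.26131943 239.51285389] 359.1390625500749
```

Torque is low (0.05 N m) past 0.1 rad, so the catch is free. Continuing.

Emit:
{"api": "servo_tool", "payload": {
  "targets": "255 0 0 0 -5; 255 0 0 0 -10; 255 0 0 0 -15; 255 0 0 0 -20; 255 0 0 0 -25"
}}

```text
t: 7.33
eef_pos: [489.6, 184.2, 239.5]
ee_rot: [-3.069, -0.659, -0.01]
ft_force: [-2.0, 4.1, 15.4]
grip_width: 10.2
grip_force: 61.4
```

```bash
cat > st.py <<'E'
from h import *
st=robot.state(); print(st['ft_force'],st['wrist_torque'],st['eef_pos'],np.degrees(2*np.arctan2(st['ee_rot'][1],st['ee_rot'][0])),st['grip_width'])
E
python3 st.py
```

```text
[-1.98929214  4.10534529 15.35419776] [ 0.94360927  0.15296195 -0.08796863] [489.62254296 184.16461385 239.50105505] -335.7672144951695 10.179889729675038
```

Emit:
{"api": "servo_tool", "payload": {
  "targets": "255 0 0 0 -5; 255 0 0 0 -10; 255 0 0 0 -15; 255 0 0 0 -20; 255 0 0 0 -20"
}}

```text
t: 7.75
eef_pos: [489.3, 184.7, 239.5]
ee_rot: [-2.909, -1.181, -0.01]
ft_force: [-2.6, 5.4, 16.0]
grip_width: 10.3
grip_force: 61.4
```

```bash
python3 st.py
```

```text
[-2.55337318  5.44321057 16.00437423] [ 1.11355714  0.29895955 -0.02826469] [489.29821503 184.66513914 239.48076802] -315.78958180416845 10.296762642690926
```

Yaw is 44.2°, so turned about 57°. On to the stop in small steps.

Emit:
{"api": "servo_tool", "payload": {
  "targets": "255 0 0 0 -2; 255 0 0 0 -4; 255 0 0 0 -6; 255 0 0 0 -6"
}}

```text
t: 8.08
eef_pos: [488.8, 185.1, 239.5]
ee_rot: [-2.844, -1.327, -0.009]
ft_force: [-3.5, 5.9, 15.8]
grip_width: 10.0
grip_force: 62.6
```

```bash
python3 st.py
```

```text
[-3.53657412  5.89373574 15.76942295] [ 1.39896243  0.74914414 -0.39567392] [488.76770829 185.0648508  239.52646751] -309.9711575374802 10.015485203942639
```

Torque is rising at 63° (1.10 rad), which is the stop. Easing back 1° and lifting.

Emit:
{"api": "servo_tool", "payload": {
  "targets": "255 0 0 0 1; 255 0 0 -1 1; 255 0 0 -3 1; 255 0 0 -6 1; 255 0 0 -6 1"
}}

```text
t: 8.5
eef_pos: [488.1, 184.4, 243.3]
ee_rot: [-2.857, -1.301, -0.005]
ft_force: [-0.7, 5.8, 8.6]
grip_width: 10.5
grip_force: 60.6
```

```bash
python3 st.py
```

```text
[-0.67926011  5.79055409  8.55129935] [ 1.16848306  0.16410063 -0.13179982] [488.1326116  184.38269114 243.33781205] -311.02003000773425 10.450442327395876
```

Emit:
{"api": "servo_tool", "payload": {
  "targets": "255 0 0 -3 0; 255 0 0 -6 0; 255 0 0 -9 0; 255 0 0 -12 0; 255 0 0 -12 0"
}}

```text
t: 8.92
eef_pos: [487.7, 184.1, 252.4]
ee_rot: [-2.856, -1.301, -0.001]
ft_force: [2.8, 7.9, -2.0]
grip_width: 10.1
grip_force: 59.1
```

```bash
python3 st.py
```

```text
[ 2.79223866  7.85662025 -1.96538392] [ 1.45464901 -0.64428843 -0.15342471] [487.70715801 184.12117682 252.41658094] -311.01415880106657 10.145834907545678
```

Emit:
{"api": "servo_tool", "payload": {
  "targets": "255 0.7 -0.3 -3 0; 255 1.4 -0.6 -8 0; 255 1.4 -0.6 -13 0; 255 1.4 -0.6 -18 0; 255 1.4 -0.6 -18 0"
}}

```text
t: 9.33
eef_pos: [487.9, 183.6, 271.9]
ee_rot: [2.858, 1.303, -0.002]
ft_force: [0.4, -0.1, -1.6]
grip_width: 10.3
grip_force: 59.4
```

```bash
python3 st.py
```

```text
[ 0.42639815 -0.14536016 -1.61829102] [ 0.00774962 -0.00334078  0.03195828] [487.85698057 183.57381955 271.90425366] 49.006329668505195 10.329417246602837
```

Cap is free in the gripper (1.6 N weight). Lifting clear, then to the tray's near end at (430,-190).

Emit:
{"api": "servo_tool", "payload": {
  "targets": "255 0 0 -15 0; 255 0 0 -35 0; 255 0 0 -55 0; 255 -20 12 -60 0; 255 -48 30 -60 -5"
}}

```text
t: 9.75
eef_pos: [480.1, 129.2, 334.1]
ee_rot: [2.796, 1.432, 0.006]
ft_force: [0.4, -0.1, -0.8]
grip_width: 10.2
grip_force: 59.5
```

Emit:
{"api": "servo_tool", "payload": {
  "targets": "255 -31 19 0 -5; 255 -62 38 0 -10; 255 -93 57 0 -15; 255 -124 76 0 -20; 255 -155 95 0 -25"
}}

```text
t: 10.17
eef_pos: [463.8, -54.8, 331.5]
ee_rot: [-2.419, -2.004, 0.002]
ft_force: [0.5, -0.9, -1.4]
grip_width: 10.0
grip_force: 59.5
```

```bash
python3 st.py
```

```text
[ 0.51884102 -0.93749652 -1.35620649] [0.01943347 0.00279702 0.04866434] [463.84476349 -54.83746102 331.53321279] -280.7381222810117 10.00456450182412
```

Emit:
{"api": "servo_tool", "payload": {
  "targets": "255 -35 -2 15 -5; 255 -70 -4 35 -11; 255 -105 -6 55 -11; 255 -139 -8 75 -11; 255 -139 -8 110 -11"
}}

```text
t: 10.58
eef_pos: [430.5, -194.3, 223.8]
ee_rot: [2.221, 2.211, -0.003]
ft_force: [1.8, -0.7, -1.9]
grip_width: 10.2
grip_force: 59.5
```

Emit:
{"api": "servo_tool", "payload": {
  "targets": "255 0 0 35 0; 255 0 0 70 0; 255 0 0 105 0; 255 0 0 130 0; 255 0 0 150 0"
}}

```text
t: 11.0
eef_pos: [428.0, -187.2, 68.7]
ee_rot: [-2.218, -2.218, 0.003]
ft_force: [0.4, -0.1, -1.9]
grip_width: 10.1
grip_force: 59.4
```

```bash
python3 st.py; python3 -c "
from h import *
a=snap('top','t3')['frame'];b=snap('wrist','w3')['frame']
cv2.imwrite('pics/c3.png',np.hstack([cv2.resize(a,(400,300)),cv2.resize(b,(400,300))])[:,:,::-1])"
```

```text
[ 0.36383254 -0.12241013 -1.88341179] [ 0.03721674 -0.05298549  0.01813643] [ 428.04246746 -187.16453928   68.71396966] -270.0067420035143 10.11521983175039
```

View pics/c3.png

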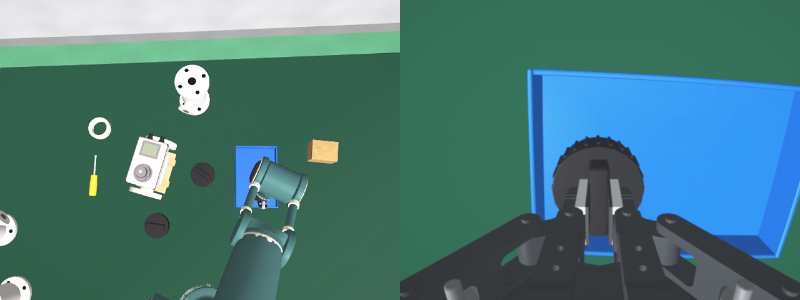

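The cap hangs in the tray's near end; the wrist view shows it clear of the left wall. Shifting 8 mm inward and lowering to contact.

Emit:
{"api": "servo_tool", "payload": {
  "targets": "255 0 8 10 0; 255 0 8 20 0; 255 0 8 26 0; 255 0 8 30 0; 255 0 8 30 0"
}}

```text
t: 11.52
eef_pos: [437.9, -187.6, 41.4]
ee_rot: [-2.22, -2.221, 0.001]
ft_force: [0.1, -0.1, -2.6]
grip_width: 10.0
grip_force: 59.5
```

Emit:
{"api": "servo_tool", "payload": {
  "targets": "255 0 0 1 0; 255 0 0 2 0; 255 0 0 3 0; 255 0 0 3 0"
}}

```text
t: 11.85
eef_pos: [438.8, -188.0, 39.0]
ee_rot: [2.221, 2.221, 0.0]
ft_force: [0.8, -0.6, -1.4]
grip_width: 9.9
grip_force: 59.5
```

Emit:
{"api": "servo_tool", "payload": {
  "targets": "255 0 0 1 0; 255 0 0 2 0; 255 0 0 3 0; 255 0 0 4 0; 255 0 0 4 0"
}}

```text
t: 12.27
eef_pos: [438.6, -188.1, 37.1]
ee_rot: [-2.221, -2.221, 0.001]
ft_force: [-8.2, 2.9, 18.1]
grip_width: 10.1
grip_force: 62.1
```

Emit:
{"api": "servo_tool", "payload": {
  "targets": "255 0 0 -1.5 0; 230 0 0 -1.5 0; 190 0 0 -1.5 0; 150 0 0 -1.5 0; 150 0 0 -1.5 0"
}}

```text
t: 12.68
eef_pos: [438.7, -187.9, 36.1]
ee_rot: [-2.221, -2.222, -0.0]
ft_force: [0.1, -0.0, 0.2]
grip_width: 35.2
grip_force: 0.0
```

Emit:
{"api": "servo_tool", "payload": {
  "targets": "150 0 0 0 0; 150 0 0 -10 0; 150 0 0 -30 0; 150 0 0 -60 0; 150 0 0 -100 0"
}}

```text
t: 13.1
eef_pos: [436.2, -186.7, 135.1]
ee_rot: [-2.217, -2.217, 0.003]
ft_force: [0.5, -0.7, -0.9]
grip_width: 35.0
grip_force: 0.0
```

```bash
python3 st.py; python3 -c "
from h import *
a=snap('top','t4')['frame'];b=snap('wrist','w4')['frame']
cv2.imwrite('pics/c4.png',np.hstack([cv2.resize(a[215:345,130:330],(400,260)),cv2.resize(b,(347,260))])[:,:,::-1])"
```

```text
[ 0.5081318  -0.6640061  -0.91604647] [ 0.00071514 -0.02503624 -0.00766805] [ 436.20948972 -186.69555497  135.05006487] -269.9996494355778 35.0445396734113
```

View pics/c4.png

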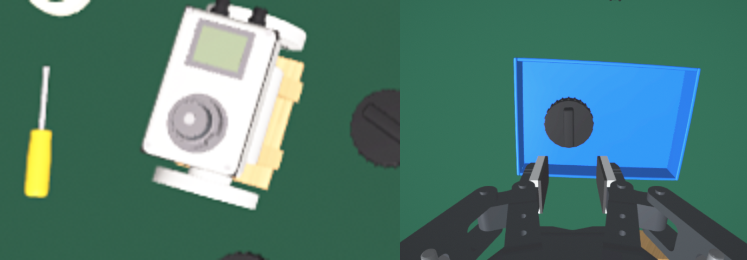

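The cap lies let go in the tray, with the battery now visible in the tube (top view pip at about (225,274)). Moving back over the tube with the same yaw.

Emit:
{"api": "servo_tool", "payload": {
  "targets": "0 0 0 -40 0; 0 15 0 -78 0; 0 40 6 -110 0; 0 70 10 -138 0; 0 105 15 -160 0"
}}

```text
t: 13.62
eef_pos: [454.3, -82.8, 299.6]
ee_rot: [2.221, 2.216, 0.003]
ft_force: [1.1, -0.8, -0.7]
grip_width: 85.1
grip_force: 0.0
```

Emit:
{"api": "servo_tool", "payload": {
  "targets": "0 37 5 -8 0; 0 77 10 -16 0; 0 118 15 -20 0; 0 159 20 -24 0; 0 198 26 -24 0"
}}

```text
t: 14.03
eef_pos: [479.7, 117.4, 321.8]
ee_rot: [2.22, 2.221, 0.003]
ft_force: [1.1, -0.1, 1.1]
grip_width: 85.7
grip_force: 0.0
```

Emit:
{"api": "servo_tool", "payload": {
  "targets": "0 35 5 0 0; 0 65 9 0 0; 0 65 9 0 0"
}}

```text
t: 14.28
eef_pos: [488.6, 185.0, 320.0]
ee_rot: [-2.215, -2.225, -0.003]
ft_force: [-0.1, -0.3, 0.7]
grip_width: 85.2
grip_force: 0.0
```

```bash
python3 st.py; python3 -c "
from h import *
a=snap('side','s5')['frame'];b=snap('wrist','w5')['frame']
cv2.imwrite('pics/c5.png',np.hstack([cv2.resize(a[225:315,190:310],(400,300),interpolation=2),cv2.resize(b,(400,300))])[:,:,::-1])"
```

```text
[-0.06110729 -0.25867518  0.654999  ] [-0.04403623 -0.00813863 -0.04736442] [488.56136749 185.04765797 320.03564536] -269.7197430855389 85.20320129112629
```

View pics/c5.png

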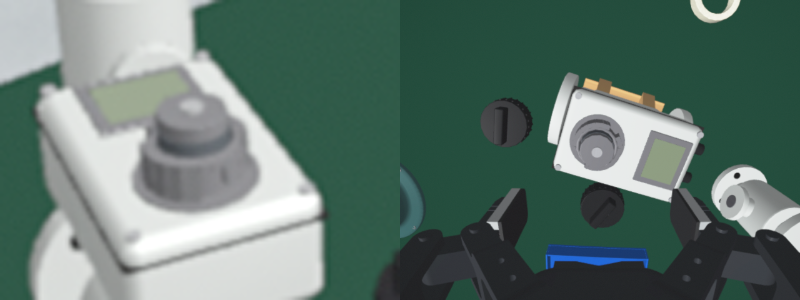

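The side view shows the pip at (247.6,256.2), the wrist at (315,245), the top at (225,274).

```bash
python3 -c "
from h import *
np.set_printoptions(precision=1,suppress=True)
T=load('t4');S=load('s5');W=load('w5')
print(tri((T,225,274),(S,247.6,256.2),(W,315.2,245)), tri((T,225,274),(S,247.6,256.2)),tri((S,247.6,256.2),(W,315.2,245)), atz(W,315.2,245,247))"
```

```text
(array([486.8, 183.6, 243.1]), [0.5418132616358852, 0.1655357126399028, 0.5108984947845512]) (array([487.2, 183.7, 242.7]), [0.221346051743234, 0.22134605174310826]) (array([486.4, 183.7, 243.2]), [0.22017981687137445, 0.22017981687139554]) [486.3 184.7 247. ]
```

Emit:
{"api": "servo_tool", "payload": {
  "targets": "0 -1.3 -1.5 30 0; 0 -1.3 -1.5 60 0; 0 -1.3 -1.5 80 0; 0 -1.3 -1.5 90 0; 0 -1.3 -1.5 90 0"
}}

```text
t: 14.8
eef_pos: [485.2, 177.0, 227.3]
ee_rot: [-2.221, -2.218, 0.008]
ft_force: [-0.3, -0.8, -0.0]
grip_width: 85.2
grip_force: 0.0
```

Emit:
{"api": "servo_tool", "payload": {
  "targets": "255 0 0 0 0; 255 0 0 0 0; 255 0 0 0 0; 255 0 0 0 0; 255 0 0 0 0"
}}

```text
t: 15.22
eef_pos: [487.9, 179.0, 231.7]
ee_rot: [2.221, 2.221, 0.003]
ft_force: [0.3, -0.2, 2.5]
grip_width: 30.4
grip_force: 59.2
```

```bash
python3 st.py
```

```text
[ 0.27157335 -0.15530631  2.47423347] [-0.03906406 -0.12520915 -0.03213877] [487.92511963 179.02650339 231.6668527 ] 90.00621771250219 30.408987566659086
```

Battery gripped (30.4 mm reading; the wing read 2 mm low too). It sits 4 mm off the pad's middle, which is acceptable. Drawing it straight up.

Emit:
{"api": "servo_tool", "payload": {
  "targets": "255 0 0 -3 0; 255 0 0 -8 0; 255 0 0 -14 0; 255 0 0 -20 0; 255 0 0 -20 0"
}}

```text
t: 15.63
eef_pos: [488.0, 179.2, 252.2]
ee_rot: [2.22, 2.221, 0.004]
ft_force: [0.2, 0.2, -0.6]
grip_width: 29.9
grip_force: 59.3
```

```bash
python3 st.py
```

```text
[ 0.2424741   0.22169507 -0.64037426] [ 6.56596315e-06 -3.13443781e-02 -9.66827314e-03] [487.98464123 179.16829393 252.17199721] 90.01367249727507 29.94833855529037
```

Emit:
{"api": "servo_tool", "payload": {
  "targets": "255 0 0 -12 0; 255 0 0 -24 0; 255 0 0 -36 0; 255 0 0 -48 0; 255 0 0 -60 0"
}}

```text
t: 16.05
eef_pos: [487.3, 178.9, 312.2]
ee_rot: [2.221, 2.221, 0.001]
ft_force: [0.3, 0.6, -1.2]
grip_width: 30.1
grip_force: 59.9
```

```bash
python3 st.py; python3 -c "
from h import *
a=snap('side','s6')['frame'];b=snap('wrist','w6')['frame']
cv2.imwrite('pics/c6.png',np.hstack([cv2.resize(a[165:315,170:370],(400,300),interpolation=2),cv2.resize(b,(400,300))])[:,:,::-1])"
```

```text
[ 0.32486166  0.62664876 -1.21004905] [-0.06074034 -0.01031661  0.02669304] [487.31405657 178.90914582 312.22097564] 90.00725703124495 30.07190078551636
```

View pics/c6.png

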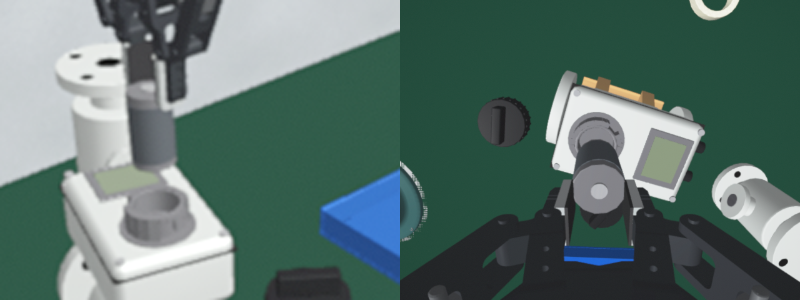

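The battery is out and held upright, with its bottom about 50 mm below the TCP. Carrying it to the tray at (525,-190).

Emit:
{"api": "servo_tool", "payload": {
  "targets": "255 -15 0 -5 0; 255 -45 3 -8 0; 255 -80 7 -10 0; 255 -118 11 -10 0; 255 -158 15 -10 0"
}}

```text
t: 16.57
eef_pos: [501.9, 19.9, 320.3]
ee_rot: [-2.219, -2.223, -0.0]
ft_force: [-0.2, 1.4, -1.4]
grip_width: 29.9
grip_force: 59.9
```

Emit:
{"api": "servo_tool", "payload": {
  "targets": "255 -40 4 0 0; 255 -80 8 0 0; 255 -120 12 0 0; 255 -160 17 0 0; 255 -190 21 0 0"
}}

```text
t: 16.98
eef_pos: [522.7, -172.3, 319.9]
ee_rot: [2.223, 2.22, -0.001]
ft_force: [0.7, 0.6, -1.3]
grip_width: 29.9
grip_force: 59.9
```

Emit:
{"api": "servo_tool", "payload": {
  "targets": "255 -18 2 10 0; 255 -23 2 40 0; 255 -23 2 75 0; 255 -23 2 110 0; 255 -23 2 145 0"
}}

```text
t: 17.4
eef_pos: [524.9, -192.6, 173.8]
ee_rot: [2.222, 2.22, 0.0]
ft_force: [1.0, 0.1, -1.3]
grip_width: 30.2
grip_force: 59.9
```

```bash
python3 st.py
```

```text
[ 0.96816639  0.07655791 -1.28446524] [-0.0222724  -0.01864668 -0.04779733] [ 524.86459499 -192.58179855  173.761858  ] 89.95253589421611 30.15236235426551
```

Emit:
{"api": "servo_tool", "payload": {
  "targets": "255 0 0 30 0; 255 0 0 60 0; 255 0 0 85 0; 255 0 0 100 0; 255 0 0 106 0"
}}

```text
t: 17.82
eef_pos: [522.3, -191.0, 65.4]
ee_rot: [-2.217, -2.217, 0.004]
ft_force: [-0.6, 0.2, -2.2]
grip_width: 30.0
grip_force: 59.9
```

Emit:
{"api": "servo_tool", "payload": {
  "targets": "255 0 0 1 0; 255 0 0 2 0; 255 0 0 3 0; 255 0 0 4 0; 255 0 0 4 0"
}}

```text
t: 18.23
eef_pos: [526.1, -192.6, 66.5]
ee_rot: [2.22, 2.22, 0.001]
ft_force: [0.5, -0.2, -1.5]
grip_width: 30.2
grip_force: 59.9
```

```bash
python3 st.py; python3 -c "
from h import *
snap('side','s7')
"
```

```text
[ 0.52695611 -0.15542963 -1.539477  ] [-0.07989866 -0.04061796  0.00954556] [ 526.09249128 -192.55290668   66.54343841] 90.00541654924395 30.244176638448273
```

Emit:
{"api": "servo_tool", "payload": {
  "targets": "255 0 0 2 0; 255 0 0 4 0; 255 0 0 6 0; 255 0 0 8 0; 255 0 0 8 0"
}}

```text
t: 18.7
eef_pos: [524.7, -192.0, 56.6]
ee_rot: [-2.221, -2.221, 0.001]
ft_force: [0.8, 0.3, -0.6]
grip_width: 30.0
grip_force: 59.9
```

Emit:
{"api": "servo_tool", "payload": {
  "targets": "255 0 0 0.8 0; 255 0 0 1.6 0; 255 0 0 2.4 0; 255 0 0 2.4 0"
}}

```text
t: 19.03
eef_pos: [525.1, -192.1, 54.7]
ee_rot: [-2.221, -2.221, 0.0]
ft_force: [0.6, 0.5, -1.0]
grip_width: 30.3
grip_force: 59.9
```

Emit:
{"api": "servo_tool", "payload": {
  "targets": "255 0 0 0.8 0; 255 0 0 1.6 0; 255 0 0 2.2 0; 255 0 0 2.2 0"
}}

```text
t: 19.37
eef_pos: [525.4, -192.6, 54.3]
ee_rot: [2.221, 2.222, -0.001]
ft_force: [-4.3, 0.2, 9.5]
grip_width: 30.1
grip_force: 61.0
```

Contact at about 54 mm, as predicted. Easing off and opening gently.

Emit:
{"api": "servo_tool", "payload": {
  "targets": "255 0 0 -1 0; 160 0 0 -1 0; 140 0 0 -1 0; 115 0 0 -1 0; 90 0 0 -1 0"
}}

```text
t: 19.78
eef_pos: [525.2, -192.2, 53.5]
ee_rot: [-2.221, -2.221, -0.0]
ft_force: [0.2, 0.8, 0.6]
grip_width: 55.0
grip_force: 0.0
```

Emit:
{"api": "servo_tool", "payload": {
  "targets": "80 0 0 0 0; 80 0 0 0 0; 80 0 0 0 0; 80 0 0 -8 0; 80 0 0 -20 0"
}}

```text
t: 20.2
eef_pos: [523.9, -191.7, 73.0]
ee_rot: [-2.219, -2.219, 0.002]
ft_force: [-0.3, -0.2, 1.1]
grip_width: 58.9
grip_force: 0.0
```

Emit:
{"api": "servo_tool", "payload": {
  "targets": "80 0 0 -20 0; 80 0 0 -45 0; 80 0 0 -80 0; 80 0 0 -120 0; 80 0 0 -120 0"
}}

```text
t: 20.62
eef_pos: [530.6, -194.4, 204.7]
ee_rot: [2.21, 2.211, 0.01]
ft_force: [1.3, -0.7, 1.7]
grip_width: 58.3
grip_force: 0.0
```

```bash
python3 st.py; python3 -c "
from h import *
a=snap('side','s8')['frame'];b=snap('wrist','w8')['frame']
cv2.imwrite('pics/c8.png',np.hstack([cv2.resize(a,(400,300),interpolation=2),cv2.resize(b,(400,300))])[:,:,::-1])"
```

```text
[ 1.31942668 -0.71768641  1.67600426] [-0.01886764 -0.04247247 -0.01609112] [ 530.59413605 -194.41899117  204.67053216] 90.00753373932196 58.26848898492761
```

View pics/c8.png

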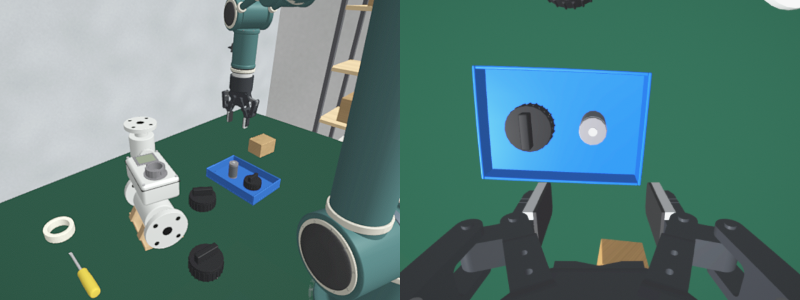

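Cap and battery stand in the tray, let go, and nothing else has moved. Handing in.

```bash
python3 -c "
from rig import robot
print(robot.finish_job())"
```

```text
the job is handed in; nothing more can be done
None
```

The cap is off and lying in the blue tray with the battery standing beside it, both let go. The arm is clear and the job was handed in at about 21 s; the hand-in gave no verdict.

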